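Open the push-to-open label cabinet

ROBOT

A 6-joint arm with a two-finger parallel gripper is mounted at the origin on a cart in front of the work surface, level with it; the furniture and walls round the work are solid. World frame = base frame: x ahead of the robot, y to its left, z up, the work surface at z = 0. Lengths are in m, angles in rad, forces in N, time in s.
With the tool pointing down it reaches from about 0.375 to 0.9 m from the base axis. Payload 3.1 kg.
Tool frame: the origin (TCP) lies midway between the tips of the shut fingers; the grasp point (between the pads) lies 19 mm behind it; z points along the fingers, y is the line along which they close (so a half turn about z gives the same grasp; the last joint's range is limited). The gripper opens to 87 mm and grips with 3 to 60 N. Pads are 19 mm wide; open, the fingers measure 117 mm over their backs; the gripper's body (75 mm by 190 mm) begins 51 mm behind the grasp point.
Start: joints at [-0.178, 0.527, 1.433, -0, 1.181, -0.178], TCP at [0.625, 0, 0.183] pointing down, gripper open.
Joint ranges: [-3.08, 3.08], [-0.75, 2.2], [0.22, 2.44], [-1.43, 4.57], [0, 2.65], [-2.85, 2.85]. Speed limits (rad/s): [2.79, 2.79, 3.14, 3.14, 3.14, 3.14].

INTERFACE

Orientations are given as a unit quaternion [x, y, z, w].
In Python, from rig import get_obs, cams, job gives the robot as it stands.
- The arm moves only by the tool servo_tool, never from a script. Its argument "moves" is text: rows parted by semicolons, each of 5 numbers parted by spaces: the shift along the tool's x, y, z in m, then the turn about the tool's z in degrees, then the finger opening in m, from 0 to 0.087. In form: dx dy dz spin claw; .... A call has 1 to 10 rows; each row is the pose to reach, as a shift and turn from the pose commanded when the call began, along the tool's axes at that moment; what a row does not reach only later rows make up. A row lasts 1/12 s, in which the tool goes at most 41.7 mm and 7.16 degrees, less where a joint would pass 70% of its speed; a pose out of reach is approached as far as the arm can. A call with a gripper value outside its range is refused whole. The fingers move at their own pace and stop on an object; "grip_force" is the grip in N (left out, the last holds). Time passes only in rows, so rows that repeat a pose let the fingers close. It gives the time, the measured TCP pose, the force, the opening and the grip force at its end, in the units of the state.
- get_obs(): the state, without advancing time (a new reading comes with each control period).
- cams.camera(name): name is "scene" or "side" or "wrist"; returns the picture (384x512x3 uint8, blue, green, red); there is no depth.
- cams.camera_model(name): a dict with "fx", "fy", "cx", "cy" (pixels), "R" (3x3) and "t" (3): a world point X has camera coordinates R X + t. Camera axes: x right, y down, z forward; pixel columns grow to the right and rows downward; lengths in m; the calibration is good to about 2 mm. The wrist camera is an equidistant fisheye: a pixel r from the principal point sees the ray r / f radians off the axis. A picture is of the moment at which its call begins: read the wrist's pose just before it. camera_model takes no time and is no camera call; for the wrist camera it gives the pose at the moment of the call.
- job.hand_in(): hands the job in; it is judged then, once.
The state is a dict: "time": time; "q": joint angles; "joint_velocities": joint speeds; "joint_torque": joint torques, N m; "position": TCP position; "tool_rot": TCP orientation; "ft_force": force on the tool from outside, world axes, zero at the start; "moment": the same for the moment, N m; "grip_width": finger opening in m; "grip_force": force on a finger pad.
Only numpy, scipy, OpenCV 4.12 (cv2) and the standard library are available. Lean on these libraries where they do the work, as an engineer would, in place of code of your own. Each camera call takes 0.05 s, during which the arm holds its last target. There are 200 camera calls.

TASK

Press the mark on the blue cabinet's handleless door to release its push-to-open catch, and let go so that the spring throws the door ajar by itself. Then push the door wide open, about square to the cabinet or further, with the outside of the fingers, so that the label roll inside can be reached. Do not grip the door or anything else, keep the green cabinet shut and leave the things on the table where they are.

Things in the scene. Friction and masses are not known exactly. Their poses are not given: they have to be found in the camera images.
- blue_cabinet: fixed small white cabinet with a blue door (the one to open); carcass 130 deep (x) x 180 wide (y) x 140 mm high, walls 8 mm. Origin: centre of its underside, on the table; its front looks along its own -x, own +y is its left seen from the robot. Own coordinates of the shut door: outer face x = -0.084, inner face x = -0.072 (7 mm in front of the carcass), hinge edge y = +0.088, free edge y = -0.088.
- blue_door (a joint): angle of the blue door, rad: 0 shut, negative pressed in (stop -0.04, 6 mm at the mark), positive swung out to the robot (stop 1.9). Catch: pressed in about 3 mm or more at the mark (-0.02, some 3 to 6 N; going to the stop is fine) and let go, the door springs to about 0.5 rad and stays. Then it swings with slight friction (under 1 N at its edge), stays where left and does not latch again.
- blue_mark (a point): centre of the round white press mark, 20 mm across, on the outer face of the blue door near its free edge: 155 mm from the hinge line (and 12.5 mm in front of it), 115 mm above the table, 21 mm below the door's top. Moves with the door: own -x points out of the outer face, own -y from hinge to free edge.
- blue_edge (a point): top corner of the blue door's free edge, mid-thickness, 176 mm from the hinge line, 136 mm above the table; moves with the door, axes as at the mark. The door is 176 wide, 128 high (8 to 136 mm above the table), 12 mm thick, flat inside, without handle; hinge line vertical, at its left edge, in the plane of its inner face.
- green_cabinet: fixed small white cabinet with a green door (to be left shut); carcass 130 deep (x) x 180 wide (y) x 140 mm high, walls 8 mm. Origin: centre of its underside, on the table; its front looks along its own -x, own +y is its left seen from the robot. Own coordinates of the shut door: outer face x = -0.084, inner face x = -0.072 (7 mm in front of the carcass), hinge edge y = +0.088, free edge y = -0.088.
- green_door (a joint): angle of the green door, rad: 0 shut, negative pressed in (stop -0.04, 6 mm at the mark), positive swung out to the robot (stop 1.9). Catch: pressed in about 3 mm or more at the mark (-0.02, some 3 to 6 N; going to the stop is fine) and let go, the door springs to about 0.5 rad and stays. Then it swings with slight friction (under 1 N at its edge), stays where left and does not latch again.
- green_mark (a point): centre of the round white press mark, 20 mm across, on the outer face of the green door near its free edge: 155 mm from the hinge line (and 12.5 mm in front of it), 115 mm above the table, 21 mm below the door's top. Moves with the door: own -x points out of the outer face, own -y from hinge to free edge.
- green_edge (a point): top corner of the green door's free edge, mid-thickness, 176 mm from the hinge line, 136 mm above the table; moves with the door, axes as at the mark. The door is 176 wide, 128 high (8 to 136 mm above the table), 12 mm thick, flat inside, without handle; hinge line vertical, at its left edge, in the plane of its inner face.
- blue_hinge (a point): point on the blue door's vertical hinge line at the height of its top edge (136 mm above the table); it lies in the plane of the door's inner face
- stored_roll: roll of labels (78 mm across, 25 high) fixed on the floor of the blue cabinet, hidden until the door opens; leave it there. Origin at the centre of its underside
- marker_pen: loose blue and white marker pen lying down, 17x135x16 mm; bystander, origin at the centre of its underside
- rice_box: loose clear meal box full of rice, 126x182x61 mm; bystander, origin at the centre of its underside
- spray_bottle: loose white spray bottle with black head, standing, 56x121x252 mm; bystander, origin at the centre of its underside
- board_1: loose dark wooden board lying flat, 85x200x16 mm; bystander, origin at the centre of its underside

How it is judged:
On the way, in this order (a step that is already met when the one before it is completed fails the run):
1. the blue door is pressed in (value of joint blue_door below -0.008 rad and contact force between the fingers and blue_door above 0.5 N), for 0.02 s.
2. the blue door has sprung ajar and is not touched (value of joint blue_door between 0.25 and 0.9 rad and contact force between the fingers and blue_door below 0.2 N), for 0.1 s.
At the end, for the whole second after the job is handed in: the blue door stands open by more than 1.2 rad (69 degrees) and is at rest, the green door is shut (within 0.03 rad), and every listed bystander is within 25 mm of where it stood (value of joint blue_door above 1.2 rad and velocity of joint blue_door between -0.1 and 0.1 rad/s and value of joint green_door between -0.03 and 0.03 rad and not (distance of any of marker_pen, rice_box, spray_bottle, board_1 from where it was at the start of the episode above 0.025 m)); the robot touches nothing.
It fails at once if the green cabinet's door is opened (value of joint green_door above 0.06 rad).
It fails at once if a loose bystander is moved, lifted or carried by more than 25 mm (distance of any of marker_pen, rice_box, spray_bottle, board_1 from where it was at the start of the episode above 0.025 m).
It fails at once if the blue door is gripped: pressed by the fingers on its outer and inner face at once, over 1 N each (contact force between the fingers and blue_door_c1 above 1 N and contact force between the fingers and blue_door_c0 above 1 N).
It also fails if it takes over 54 s, if anything falls off the work surface, if the arm or the gripper's body presses on something with over 40 N, if the wrist force passes 120 N, or if a joint passes its speed limit or range.

## Working session

There is one attempt and no reset: what is moved stays moved. The work goes in short steps, Python scripts to look and compute and a tool call to move; the robot and the scene stay as the last step left them, time stands still between calls to the robot, and variables do not carry over. Pictures are saved under pics/ and viewed, at most 10 in all, crops included, and the job is handed in when it is done.

Besides the shell and the picture viewer there is one more tool, called after "Emit:" as a command line: name --argument value ..., lists and objects as JSON in quotes. servo_tool: Moves the arm, as the interface text tells. Its arguments: {"type":"object","properties":{"moves":{"type":"string"},"grip_force":{"type":"number"}},"required":["moves"]}

```bash
mkdir -p pics
python3 - <<'E'
from rig import get_obs,cams,job
import cv2
o=get_obs();print(o['time'],o['position'],o['tool_rot'],o['grip_width'])
for n in ("scene","side"):
    cv2.imwrite(f"pics/{n}0.png",cv2.resize(cams.camera(n),(800,600),interpolation=cv2.INTER_CUBIC)); m=cams.camera_model(n); print(n,m)
E
```

```text
0.0 [6.24178295e-01 1.70353759e-04 1.81986702e-01] [ 7.07106989e-01  7.07105756e-01 -6.15015431e-04 -8.81480085e-04] 0.08707443948464347
scene {'fx': 396.8915466711955, 'fy': 396.8915466711955, 'cx': 257.46213237021374, 'cy': 193.7869177678446, 'R': array([[-0.58888728, -0.80820066,  0.00484461],
       [-0.41532443,  0.29746888, -0.85966149],
       [ 0.69333786, -0.5082558 , -0.51084111]]), 't': array([0.32764097, 0.28274612, 1.41533691])}
side {'fx': 393.13933516004903, 'fy': 393.13933516004903, 'cx': 257.84273509647176, 'cy': 193.28158063953782, 'R': array([[-0.17493825, -0.98456792, -0.00475558],
       [-0.85684101,  0.15461939, -0.49184991],
       [ 0.48499495, -0.08196859, -0.87066701]]), 't': array([0.12536955, 0.4945762 , 1.19113272])}
```

View pics/scene0.png

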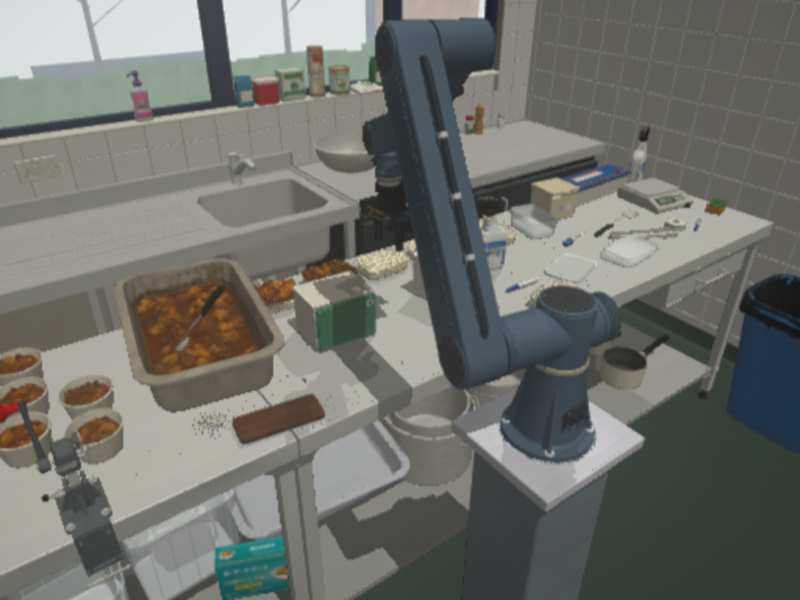

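View pics/side0.png

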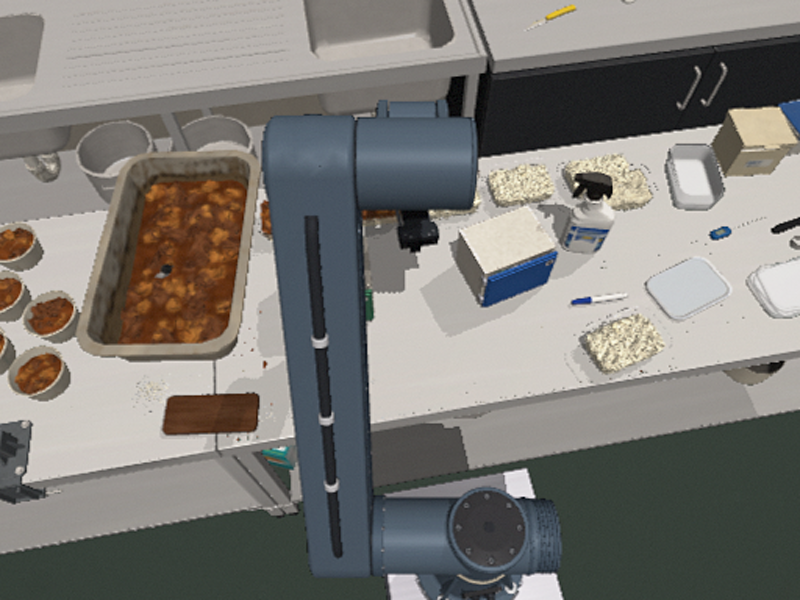

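Scene view: green cabinet around (335,310), with the board and tray near it. Side view: blue cabinet around (510,255) px, with the spray bottle to its right (587,215), the pen at (600,298) and a rice box at (623,343). I'll enlarge the cabinet and take a wrist view.

Run:
```python
from rig import get_obs,cams,job
import cv2
im=cams.camera("side")[125:205,285:391]
cv2.imwrite("pics/c1.png",cv2.resize(im,None,fx=7.5,fy=7.5,interpolation=cv2.INTER_CUBIC))
cv2.imwrite("pics/w1.png",cv2.resize(cams.camera("wrist"),(800,600),interpolation=cv2.INTER_CUBIC)); print(cams.camera_model("wrist"))
```

```text
{'fx': 297.3186396354542, 'fy': 297.3186396354542, 'cx': 257.8627840870441, 'cy': 191.83525236504448, 'R': array([[ 9.99998469e-01, -5.45722704e-04, -1.66243497e-03],
       [-4.27791039e-05, -9.57458947e-01,  2.88569511e-01],
       [-1.74919217e-03, -2.88568998e-01, -9.57457505e-01]]), 't': array([-0.62395764, -0.03411427,  0.39181604])}
```

View pics/c1.png

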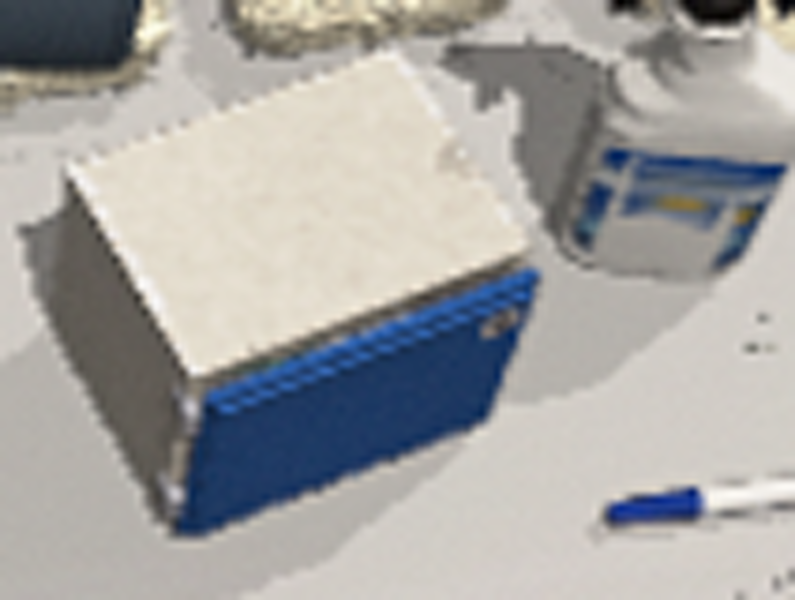

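View pics/w1.png

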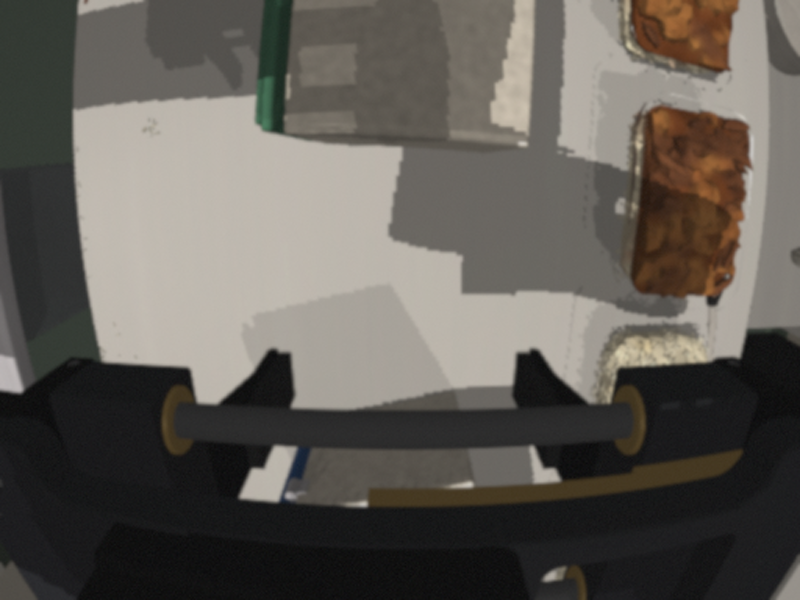

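Cabinet crop: roof corners FL (195,378), BL (68,165), BR (395,50), FR (530,250). Door bottom is (178,532) and (490,428), and the mark is (500,322). The wrist view shows mostly bare table, with the blue cabinet hidden behind the gripper.

```bash
cat > h.py <<'E'
import numpy as np
from rig import get_obs,cams,job
def proj(m,X):
    c=np.asarray(X)@m['R'].T+m['t']; return np.c_[m['fx']*c[:,0]/c[:,2]+m['cx'],m['fy']*c[:,1]/c[:,2]+m['cy']]
def ray(m,p,z):
    d=m['R'].T@[(p[0]-m['cx'])/m['fx'],(p[1]-m['cy'])/m['fy'],1]; C=-m['R'].T@m['t']; return C+d*(z-C[2])/d[2]
E
python3 - <<'E'
from h import *
from scipy.optimize import least_squares
m=cams.camera_model("side")
own=np.array([[-.065,.09,.14],[.065,.09,.14],[.065,-.09,.14],[-.065,-.09,.14],[-.084,.088,.008],[-.084,-.088,.008],[-.084,-.067,.115]])
pc=np.array([[195,378],[68,165],[395,50],[530,250],[178,532],[490,428],[500,322]])
px=(pc+.5)/7.5-.5+[285,125]
def W(p,o):
    c,s=np.cos(p[2]),np.sin(p[2]); o=np.atleast_2d(o); return np.c_[p[0]+c*o[:,0]-s*o[:,1],p[1]+s*o[:,0]+c*o[:,1],o[:,2]]
r=least_squares(lambda p:(proj(m,W(p,own))-px).ravel(),[.65,-.2,0])
print(r.x,np.degrees(r.x[2]));print(r.fun.reshape(-1,2).round(2))
p=r.x
for n,o in dict(mark=[-.084,-.067,.115],hinge=[-.072,.088,.136],edge=[-.078,-.088,.136]).items(): print(n,W(p,o))
for n,u,z in [("penL",(572,300),.008),("penR",(627,295),.008),("ra",(582,335),.06),("rb",(640,316),.06),("rc",(664,345),.06),("rd",(605,372),.06),("botL",(563,243),0),("botR",(602,250),0),("bothead",(578,182),.23),("r0",(452,300),0)]:
    print(n,ray(m,(np.array(u)+.5)*.64-.5,z).round(3))
E
```

```text
[ 0.62808954 -0.22345375  0.22495814] 12.889151998334944
[[-0.92 -0.44]
 [-0.36 -0.38]
 [ 0.5  -0.76]
 [ 0.37 -0.45]
 [ 0.22  1.91]
 [ 0.38 -0.24]
 [-0.11  0.2 ]]
mark [[ 0.56115145 -0.30750309  0.115     ]]
hinge [[ 0.53827393 -0.15373177  0.136     ]]
edge [[ 0.57168465 -0.32663557  0.136     ]]
penL [ 0.512 -0.372  0.008]
penR [ 0.502 -0.506  0.008]
ra [ 0.396 -0.345  0.06 ]
rb [ 0.419 -0.489  0.06 ]
rc [ 0.341 -0.514  0.06 ]
rd [ 0.303 -0.366  0.06 ]
botL [ 0.679 -0.404  0.   ]
botR [ 0.641 -0.494  0.   ]
bothead [ 0.685 -0.387  0.23 ]
r0 [ 0.567 -0.092  0.   ]
```

Emit:
servo_tool --moves "-0.035 -0.015 0 -1.5 0; -0.07 -0.03 0 -3 0; -0.105 -0.045 0 -4.5 0; -0.14 -0.06 0 -6 0; -0.175 -0.075 0 -7.5 0; -0.21 -0.09 0 -9 0; -0.245 -0.105 0 -10.5 0; -0.28 -0.12 0 -12 0; -0.31 -0.136 0.01 -12.9 0; -0.325 -0.136 0.03 -12.9 0" --grip_force 5

```text
time: 1.03
position: [0.4878, -0.3303, 0.1549]
tool_rot: [0.624, 0.781, -0.001, 0.003]
ft_force: [0.8, -0.5, -0.7]
grip_width: 0.0284
grip_force: 0.0
```

Emit:
servo_tool --moves "0 0 0.025 0 0; 0 0 0.05 0 0; 0 0 0.05 0 0; 0 0 0.05 0 0"

```text
time: 1.37
position: [0.4879, -0.3241, 0.1018]
tool_rot: [0.623, 0.782, 0.0, -0.002]
ft_force: [-0.6, 0.1, -0.4]
grip_width: 0.0036
grip_force: 0.0
```

Run:
```python
from h import *
import cv2
o=get_obs();print(o['time'],o['position'],o['tool_rot'],o['grip_width'],o['ft_force'])
from scipy.spatial.transform import Rotation as R
print(R.from_quat(o['tool_rot']).as_matrix().round(3))
a=cv2.resize(cams.camera("side")[100:220,260:400],None,fx=5,fy=5,interpolation=cv2.INTER_CUBIC)
cv2.imwrite("pics/s2.png",a)
cv2.imwrite("pics/w2.png",cv2.resize(cams.camera("wrist"),(800,600),interpolation=cv2.INTER_CUBIC))
```

```text
1.3667 [ 0.4879373  -0.32413344  0.10177281] [ 6.23305582e-01  7.81975873e-01  2.17797563e-04 -1.95900440e-03] 0.0035912630906331823 [-0.64431408  0.08657786 -0.40956761]
[[-0.223  0.975 -0.003]
 [ 0.975  0.223  0.003]
 [ 0.003 -0.002 -1.   ]]
```

View pics/s2.png

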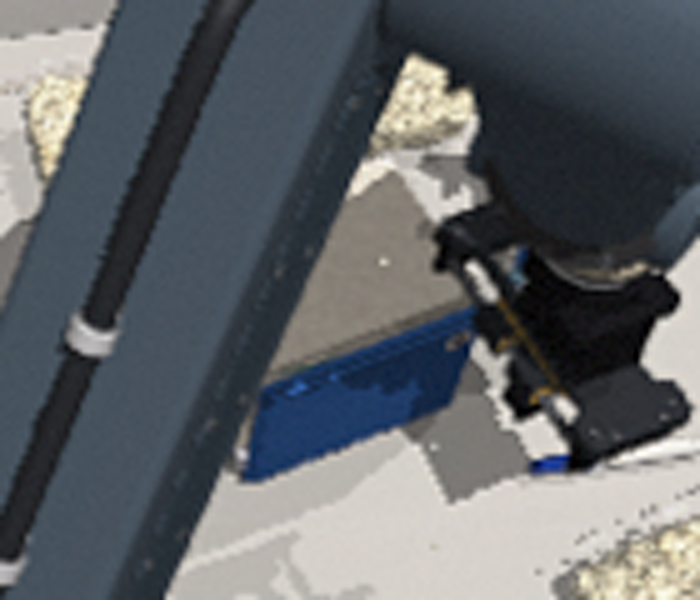

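View pics/w2.png

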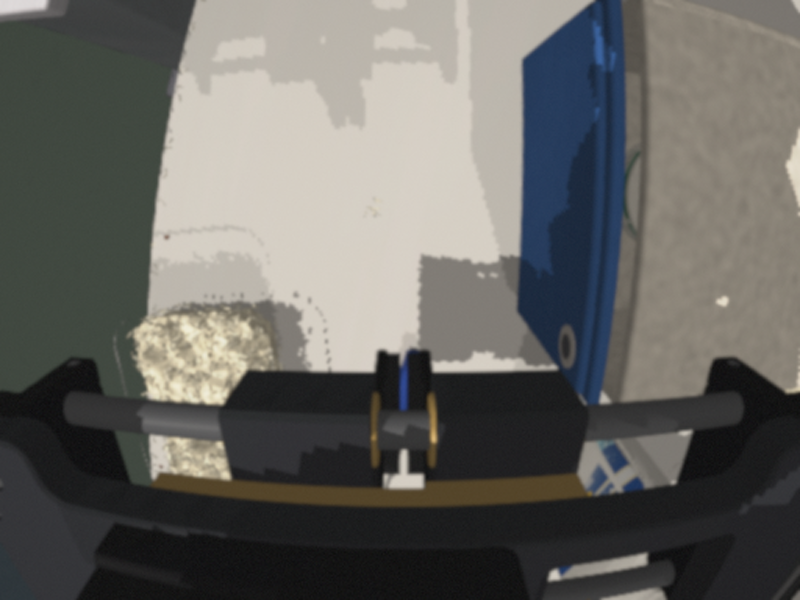

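The side view shows the gripper in front and right of the door, clear of the bottle and pen. The wrist view has the mark at (567,345) and the shut fingertips at about (400,355). I'll check the mark by the wrist ray.

Run:
```python
from h import *
m=cams.camera_model("wrist"); C=-m['R'].T@m['t']
for n,u,z in [("mark",(567,345),.115),("edgeTopOuter",(588,400),.136),("hingeTopOuter",(600,0),.136),("tip",(403,352),.102),("carr",(588,405),.17),("pen",(405,475),.01)]:
    q=(np.array(u)+.5)*.64-.5-[m['cx'],m['cy']]; r=np.hypot(*q); t=r/m['fx']
    d=m['R'].T@np.r_[q/r*np.sin(t),np.cos(t)]; print(n,(C+d*(z-C[2])/d[2]).round(4))
```

```text
mark [ 0.5635 -0.3078  0.115 ]
edgeTopOuter [ 0.573 -0.324  0.136]
hingeTopOuter [ 0.5303 -0.1624  0.136 ]
tip [ 0.4913 -0.3326  0.102 ]
carr [ 0.5535 -0.3105  0.17  ]
pen [ 0.5257 -0.4756  0.01  ]
```

Both estimates agree within 2 mm. Pressing in steps.

Emit:
servo_tool --moves "0 0.03 0 0 0; 0 0.05 0 0 0; 0 0.055 0 0 0; 0 0.058 0 0 0; 0 0.058 0 0 0"

```text
time: 1.88
position: [0.5461, -0.3119, 0.1041]
tool_rot: [0.623, 0.782, -0.0, 0.001]
ft_force: [-0.1, -0.7, -0.5]
grip_width: 0.0005
grip_force: 0.0
```

Emit:
servo_tool --moves "0 0.003 0 0 0; 0 0.005 0 0 0; 0 0.006 0 0 0; 0 0.006 0 0 0"

```text
time: 2.22
position: [0.5511, -0.3108, 0.103]
tool_rot: [0.623, 0.782, -0.0, -0.0]
ft_force: [0.4, -0.3, 0.3]
grip_width: 0.0006
grip_force: 0.0
```

Emit:
servo_tool --moves "0 0.002 0 0 0; 0 0.004 0 0 0; 0 0.006 0 0 0; 0 0.006 0 0 0"

```text
time: 2.55
position: [0.5576, -0.3093, 0.1029]
tool_rot: [0.623, 0.782, 0.0, 0.0]
ft_force: [-0.5, -0.6, 0.1]
grip_width: 0.0004
grip_force: 0.0
```

Emit:
servo_tool --moves "0 0.002 0 0 0; 0 0.004 0 0 0; 0 0.004 0 0 0"

```text
time: 2.8
position: [0.5616, -0.3084, 0.1029]
tool_rot: [0.623, 0.782, 0.0, 0.0]
ft_force: [0.2, -0.1, 0.7]
grip_width: 0.0007
grip_force: 0.0
```

Run:
```python
from h import *
import cv2
a=cv2.resize(cams.camera("side")[100:220,260:400],None,fx=4,fy=4,interpolation=cv2.INTER_CUBIC)
b=cv2.resize(cams.camera("wrist")[100:380,250:450],None,fx=1.14,fy=1.714,interpolation=cv2.INTER_CUBIC)
b=cv2.resize(b,(228,480)); 
cv2.imwrite("pics/s3.png",np.hstack([a,b]))
```

```text
(no output)
```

View pics/s3.png

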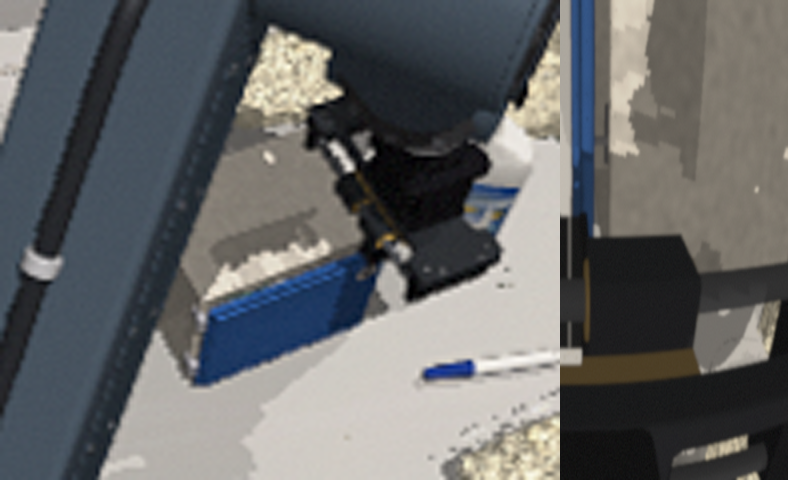

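Run:
```python
from h import *
import cv2
m=cams.camera_model("side"); o=get_obs(); T=o['position'];print(T,o['ft_force'])
P=[T,T+[0,0,.05],[.5635,-.308,.115],[.573,-.325,.136],[.573,-.325,.008]]
print(((proj(m,P)-[260,100])*4).round(0))
w=cams.camera_model("wrist");
def fe(X):
    c=np.asarray(X)@w['R'].T+w['t'];r=np.hypot(c[:,0],c[:,1]);t=np.arctan2(r,c[:,2]);return np.c_[w['cx']+w['fx']*t*c[:,0]/r,w['cy']+w['fx']*t*c[:,1]/r]
print(-w['R'].T@w['t']); print((fe(P)/.64).round(0))
a=cv2.resize(cams.camera("wrist")[190:340,200:400],None,fx=4,fy=4,interpolation=cv2.INTER_CUBIC); cv2.imwrite("pics/w4.png",cv2.convertScaleAbs(a,alpha=1.6,beta=20))
print(((fe(P)-[200,190])*4).round(0))
```

```text
[ 0.56119234 -0.30837368  0.10289508] [-0.53725602  0.37214741  0.03332362]
[[363. 278.]
 [374. 246.]
 [364. 269.]
 [385. 243.]
 [356. 320.]]
[ 0.54330257 -0.23039688  0.30451662]
[[403. 339.]
 [403. 389.]
 [408. 350.]
 [422. 410.]
 [415. 313.]]
[[232. 108.]
 [232. 236.]
 [246. 135.]
 [280. 290.]
 [262.  42.]]
```

View pics/w4.png

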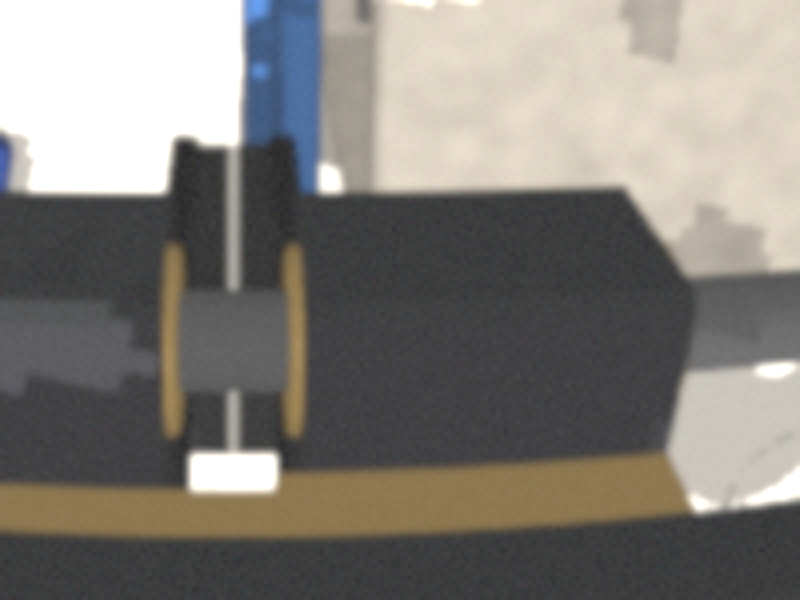

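The wrist crop shows the 7 mm door/carcass gap unchanged (cols 318-375). The visible finger ends at row ~140, which fits a fingertip at z≈0.14, above the door's top edge. So the real tips sit about 37 mm above the reported TCP. I'll back off, go lower and press again.

Emit:
servo_tool --moves "0 -0.02 0 0 0; 0 -0.035 0 0 0; 0 -0.035 0.01 0 0; 0 -0.035 0.022 0 0; 0 -0.035 0.022 0 0; 0 -0.025 0.022 0 0; 0 -0.018 0.022 0 0; 0 -0.014 0.022 0 0; 0 -0.014 0.022 0 0"

```text
time: 3.7
position: [0.5497, -0.3114, 0.0813]
tool_rot: [0.623, 0.783, 0.0, 0.001]
ft_force: [0.5, 0.3, 0.6]
grip_width: 0.0002
grip_force: 0.0
```

Emit:
servo_tool --moves "0 0.002 0 0 0; 0 0.004 0 0 0; 0 0.005 0 0 0; 0 0.005 0 0 0"

```text
time: 4.03
position: [0.5526, -0.3105, 0.0811]
tool_rot: [0.623, 0.782, 0.0, 0.0]
ft_force: [0.2, -0.1, 0.1]
grip_width: 0.0007
grip_force: 0.0
```

Emit:
servo_tool --moves "0 0.002 0 0 0; 0 0.004 0 0 0; 0 0.004 0 0 0"

```text
time: 4.28
position: [0.5557, -0.3097, 0.081]
tool_rot: [0.623, 0.782, -0.0, -0.0]
ft_force: [-1.4, -0.3, 0.9]
grip_width: 0.0006
grip_force: 1.1
```

Emit:
servo_tool --moves "0 0.002 0 0 0; 0 0.003 0 0 0; 0 0.003 0 0 0"

```text
time: 4.53
position: [0.5586, -0.3092, 0.081]
tool_rot: [0.623, 0.782, -0.0, -0.0]
ft_force: [-3.8, -2.0, 1.4]
grip_width: 0.0004
grip_force: 2.2
```

Contact at last: −3.8 N. I'll press a little further, then retreat fast.

Emit:
servo_tool --moves "0 0.002 0 0 0; 0 0.002 0 0 0; 0 -0.04 0 0 0; 0 -0.08 0 0 0; 0 -0.12 0 0 0; 0 -0.13 0 0 0; 0 -0.13 0 0 0; 0 -0.13 0 0 0; 0 -0.13 0 0 0; 0 -0.13 0 0 0"

```text
time: 5.37
position: [0.4346, -0.3381, 0.0811]
tool_rot: [0.623, 0.782, 0.0, 0.001]
ft_force: [0.3, -1.3, -0.5]
grip_width: 0.0006
grip_force: 0.0
```

Emit:
servo_tool --moves "0 0 -0.04 0 0; 0 0 -0.08 0 0; 0 0 -0.11 0 0; 0 0 -0.11 0 0"

```text
time: 5.7
position: [0.4374, -0.3412, 0.1975]
tool_rot: [0.622, 0.783, -0.001, 0.007]
ft_force: [-0.1, -0.9, 1.0]
grip_width: 0.0006
grip_force: 0.0
```

Run:
```python
from h import *
import cv2
print(get_obs()['position'])
a=cv2.resize(cams.camera("side")[100:220,260:400],(560,480),interpolation=cv2.INTER_CUBIC)
cv2.imwrite("pics/s5.png",a)
m=cams.camera_model("side");h=np.array([.538,-.154])
for th in (0,.3,.5,.7):
    f=np.radians(-77.1)-th; e=h+.176*np.array([np.cos(f),np.sin(f)]); print(th,((proj(m,[[*e,.136]])-[260,100])*4).round(0))
```

```text
[ 0.43744649 -0.34120202  0.19752498]
0 [[384. 239.]]
0.3 [[406. 288.]]
0.5 [[412. 323.]]
0.7 [[409. 358.]]
```

View pics/s5.png

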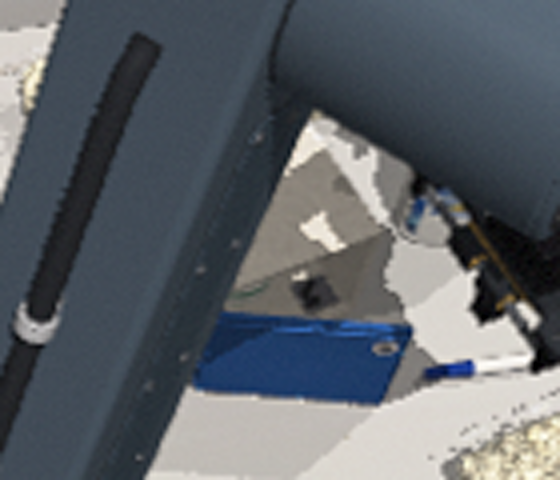

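The door stands at about 0.5 rad (edge at (412,325), exactly as predicted). Now I'll go above the gap and down behind the door.

Emit:
servo_tool --moves "0.005 0.035 0 0 0; 0.01 0.07 0 0 0; 0.02 0.1 0 0 0; 0.023 0.111 0 0 0; 0.023 0.111 0 0 0; 0.023 0.111 0.035 0 0; 0.023 0.111 0.07 0 0; 0.023 0.111 0.1 0 0; 0.023 0.111 0.113 0 0; 0.023 0.111 0.113 0 0"

```text
time: 6.58
position: [0.5313, -0.2887, 0.0733]
tool_rot: [0.623, 0.782, -0.0, -0.005]
ft_force: [-0.6, 0.2, -0.1]
grip_width: 0.0004
grip_force: 0.0
```

Emit:
servo_tool --moves "0 0 -0.008 0 0; 0.019 -0.01 -0.008 0 0; 0.028 -0.025 -0.008 0 0; 0.038 -0.041 -0.008 0 0; 0.051 -0.053 -0.008 0 0; 0.065 -0.065 -0.008 0 0; 0.081 -0.072 -0.008 0 0; 0.098 -0.079 -0.008 0 0; 0.113 -0.082 -0.008 0 0; 0.128 -0.084 -0.008 0 0"

```text
time: 7.42
position: [0.4266, -0.1863, 0.0885]
tool_rot: [0.623, 0.782, -0.0, 0.004]
ft_force: [1.1, -2.5, -0.4]
grip_width: -0.0001
grip_force: 0.7
```

Emit:
servo_tool --moves "0 0 0 0 0; -0.03 0 0 0 0; -0.04 0 0 0 0; -0.04 0 -0.04 0 0; -0.04 0 -0.08 0 0; -0.04 0 -0.11 0 0; -0.04 0 -0.11 0 0; -0.04 0 -0.11 0 0"

```text
time: 8.08
position: [0.4357, -0.2258, 0.1987]
tool_rot: [0.624, 0.782, -0.0, 0.004]
ft_force: [-0.5, -0.2, -0.6]
grip_width: 0.0004
grip_force: 0.0
```

Run:
```python
from h import *
import cv2
o=get_obs();print(o['position'],o['time'],o['ft_force'])
a=cv2.resize(cams.camera("side")[100:250,230:400],(680,600),interpolation=cv2.INTER_CUBIC)
cv2.imwrite("pics/s6.png",a)
m=cams.camera_model("side");h=np.array([.538,-.154])
for th in (.5,.9,1.2,1.4,1.6,1.8):
    f=np.radians(-77.1)-th; e=h+.176*np.array([np.cos(f),np.sin(f)]); print(th,((proj(m,[[*e,.136]])-[230,100])*4).round(0))
```

```text
[ 0.43571215 -0.22584716  0.19869813] 8.0833 [-0.46731973 -0.23439969 -0.60662585]
0.5 [[532. 323.]]
0.9 [[517. 392.]]
1.2 [[485. 437.]]
1.4 [[454. 461.]]
1.6 [[417. 479.]]
1.8 [[376. 490.]]
```

View pics/s6.png

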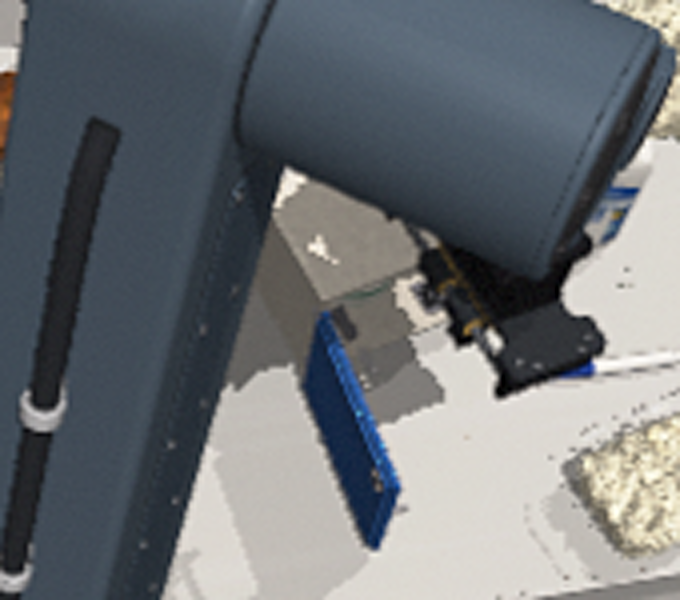

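The door is wide open, with its edge at (395,488), about 1.7 rad. The gripper is clear and the bystanders haven't moved. Handing in.

```bash
python3 -c "
from rig import job
print(job.hand_in())"
```

```text
the job is handed in; nothing more can be done
None
```

The blue door was pressed, sprang ajar to about 0.5 rad by itself, and was pushed open to about 1.7 rad; the job is handed in, with no verdict returned, and I saw no bystander disturbed (the green cabinet was out of view in the last picture).

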